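# Back off a ratchet spool winder

### The job

The spool on the small ratchet winder has to go back to its loading position. Swing the holding pawl well clear of the toothed wheel first, then turn the crank backwards (anticlockwise seen from above) until the crank arm comes up against the upright stop pin on the base plate. Let go, leaving the pawl clear and the crank at the stop.

Things in the scene. Friction and masses are not known exactly. Their poses are not given: they have to be found in the camera images.
- winder: Spool winder: grey base plate, 8 mm thick, fixed to the bench (x -95 to 105, y -130 to 95 mm), with a saw-toothed steel wheel lying flat (120 mm over the teeth, top at 18 mm), on it a blue spool (64 mm wide, top at 57 mm) and a crank. Origin: wheel axis at bench level; z up. Stop pin, 10 mm thick, 62 mm high, at x -61, y -48 mm; pawl pivot at x 78, y -88 mm. Heights are above the bench.
- wheel (a joint): Turn of wheel, spool and crank about the winder's origin, rad; grows anticlockwise from above (backwards). The engaged pawl blocks it near 0; starts at -0.24 to -0.03; limits -0.3 and 2.0. At 2.0 the crank arm rests on the stop pin. It needs about 1 N at the knob and stays where it is left.
- pawl (a joint): Swing of the holding pawl about its upright pivot, rad; 0 to 0.03 with its nose between the teeth; grows anticlockwise from above as the nose swings out, away from the wheel. Out of the teeth from about 0.15, well clear from 0.25, limit 0.75. It needs about 1 N at the post and stays where it is left (friction, no spring).
- pawl_post (a point): Centre of the black grip (15 mm diameter, 45 to 75 mm above the bench) on the pawl's upright post, at 60 mm height, 45 mm from the pawl's pivot; moves with the pawl. Below, the post is 12 mm thick down to the pawl's flat arm, whose top is at 18 mm.
- crank_grip (a point): Upright black knob on the crank arm, 17 to 19 mm diameter, spins freely on its pin, from 62 to 108 mm above the bench. The point is on its axis at 89 mm height, 58 mm from the wheel axis, at 95 degrees (anticlockwise from the winder's +x) plus the wheel's turn. Crank arm: 14 mm wide, top at 62 mm, reaching 85 mm from the wheel axis.

How it is judged:
On the way, in this order (a step that is already met when the one before it is completed fails the run):
1. the pawl is swung well clear of the teeth before the wheel is turned back (value of joint pawl above 0.25 rad and value of joint wheel below 0.12 rad), for 0.2 s.
2. the crank is turned back to its stop (value of joint wheel above 1.83 rad), for 0.2 s.
At the end, for the whole second after the job is handed in: The crank rests within 10 degrees (0.17 rad) of its stop (wheel above 1.83 rad), the pawl still stands clear of the teeth (above 0.25 rad), and the wheel is at rest (value of joint wheel between 1.83 and 2.1 rad and value of joint pawl above 0.25 rad and velocity of joint wheel between -0.05 and 0.05 rad/s); the robot touches nothing.
It fails at once if the wheel is forced back against the engaged pawl, or turned back with the pawl among the teeth (value of joint wheel above 0.15 rad and value of joint pawl below 0.15 rad).
It also fails if it takes over 43 s, if anything falls off the work surface, if the arm or the gripper's body presses on something with over 40 N, if the wrist force passes 120 N, or if a joint passes its speed limit or range.

### The arm

A 6-joint arm with a two-finger parallel gripper is mounted at the origin on a cart in front of the work surface, level with it; the furniture and walls round the work are solid. World frame = base frame: x ahead of the robot, y to its left, z up, the work surface at z = 0. Lengths are in m, angles in rad, forces in N, time in s.
With the tool pointing down it reaches from about 0.25 to 0.775 m from the base axis. Payload 4 kg.
Tool frame: the origin (TCP) lies between the finger pads; the fingertips stand 17 mm ahead of it and the grasp point (between the pads) lies 2 mm behind it; y points along the fingers, z is the direction in which the jaws open and shut, and the axes are right-handed (so a half turn about y gives the same grasp; the last joint's range is limited). The gripper opens to 94 mm and grips with 3 to 60 N. Pads are 16 mm wide; open, the fingers measure 119 mm over their backs; the gripper's body (75 mm by 177 mm) begins 78 mm behind the grasp point.
Start: joints at [1, 0.087, 1.371, -0, 1.684, -0.103], TCP at [0.248, 0.491, 0.223] pointing down, gripper open.
Joint ranges: [-3.1, 3.1], [-0.76, 2.03], [0.27, 2.55], [-1.08, 4.22], [0.17, 2.65], [-2.57, 2.57]. Speed limits (rad/s): [2.79, 2.79, 3.14, 3.14, 3.14, 3.14].

### API

Orientations are given as a 3x3 rotation matrix whose columns are the frame's x, y, z axes.
In Python, from cell import robot gives the robot as it stands.
- The arm moves only by the shell command python3 -m inch 'ROWS' [FORCE]. ROWS is JSON, a list of rows, each a list of 7 numbers: the turn, a rotation vector about the world's x, y, z in degrees, then the shift along the world's x, y, z in cm, then the finger opening in cm, from 0 to 9.4. In form: [[ax, ay, az, dx, dy, dz, jaw], ...]. A call has 1 to 8 rows; each row is the pose to reach, as a shift and turn from the pose commanded when the call began; what a row does not reach only later rows make up. A row lasts 1/8 s, in which the tool goes at most 62.5 mm and 10.7 degrees, less where a joint would pass 70% of its speed; a pose out of reach is approached as far as the arm can. A call with a gripper value outside its range is refused whole. The fingers move at their own pace and stop on an object; FORCE is the grip in N (left out, the last holds). Time passes only in rows, so rows that repeat a pose let the fingers close. It gives the time, the measured TCP pose, the force and the opening at its end, in the units of the state.
- robot.sense(): the state, without advancing time (a new reading comes with each control period).
- robot.grab_frame(name): name is "side" or "top"; returns the picture (400x640x3 uint8, blue, green, red); there is no depth.
- robot.camera_model(name): a dict with "fx", "fy", "cx", "cy" (pixels), "dist_coeffs" ([k1, k2, p1, p2, k3] as OpenCV has them; the pictures are not rectified), "T" (4x4, takes a point from camera to world coordinates). Camera axes: x right, y down, z forward; pixel columns grow to the right and rows downward; lengths in m; the calibration is good to about 2 mm. A picture is of the moment at which its call begins. camera_model takes no time and is no camera call.
- robot.job_done(): hands the job in, once; it reports no verdict.
The state is a dict: "time": time; "qpos": joint angles; "joint_velocities": joint speeds; "effort": joint torques, N m; "tool_pos": TCP position; "ee_rot": TCP orientation; "force": force on the tool from outside, world axes, zero at the start; "wrist_torque": the same for the moment, N m; "finger_gap": opening from 0.0 (shut) to 1.0 (fully open).
Only numpy, scipy, OpenCV 4.12 (cv2) and the standard library are available. Lean on these libraries where they do the work, as an engineer would, in place of code of your own. Each camera call takes 0.05 s, during which the arm holds its last target.

## Working session

There is one attempt and no reset: what is moved stays moved. The work goes in short steps, Python scripts to look and compute and a shell command to move; the robot and the scene stay as the last step left them, time stands still between calls to the robot, and variables do not carry over. Pictures are saved under pics/ and viewed, and the job is handed in when it is done.

```bash
mkdir -p pics; ls
python3 - <<'E'
from cell import robot
import cv2,numpy as np
np.set_printoptions(precision=4,suppress=True)
for n in("side","top"):
    cv2.imwrite(f"pics/{n}0.png",robot.grab_frame(n)); m=robot.camera_model(n); print(n,m)
s=robot.sense();print(s)
E
```

```text
pics
side {'fx': 451.440312205887, 'fy': 451.440312205887, 'cx': 321.51428027431643, 'cy': 199.82769501008988, 'dist_coeffs': array([-0.0438,  0.    ,  0.    ,  0.    ,  0.    ]), 'T': array([[-0.9883, -0.112 ,  0.1032,  0.5467],
       [-0.151 ,  0.6329, -0.7594,  0.6481],
       [ 0.0197, -0.7661, -0.6424,  0.6085],
       [ 0.    ,  0.    ,  0.    ,  1.    ]])}
top {'fx': 433.48700263454776, 'fy': 433.48700263454776, 'cx': 323.4852026189953, 'cy': 202.85516228441605, 'dist_coeffs': array([-0.037,  0.   ,  0.   ,  0.   ,  0.   ]), 'T': array([[-0.0164, -0.9932,  0.1152,  0.5193],
       [-0.9997,  0.0143, -0.0188,  0.0099],
       [ 0.0171, -0.1155, -0.9932,  0.9451],
       [ 0.    ,  0.    ,  0.    ,  1.    ]])}
{'time': 0.1, 'qpos': array([ 0.9999,  0.0879,  1.372 , -0.    ,  1.6836, -0.1031]), 'joint_velocities': array([-0.0003, -0.001 , -0.0018,  0.0012, -0.0006,  0.0004]), 'effort': array([  0.0021, -34.1249, -30.3304,   0.072 ,   0.0304,  -0.0001]), 'tool_pos': array([0.2478, 0.4905, 0.2215]), 'ee_rot': array([[ 0.8926, -0.001 ,  0.4509],
       [-0.4509, -0.0016,  0.8925],
       [-0.0002, -1.    , -0.0019]]), 'force': array([0.166 , 0.0111, 1.1928]), 'wrist_torque': array([-0.0213, -0.0463, -0.0161]), 'finger_gap': 0.9983700481916669}
```

View pics/side0.png

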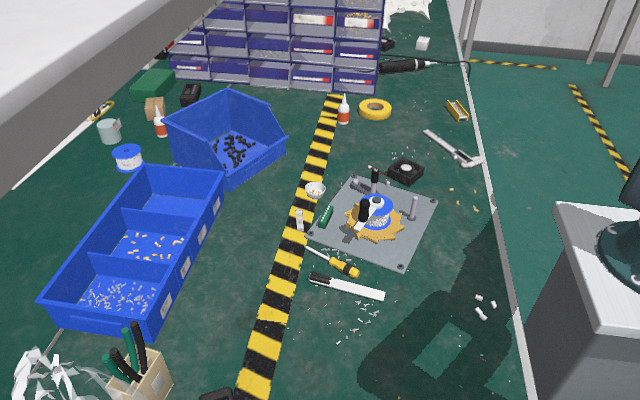

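View pics/top0.png

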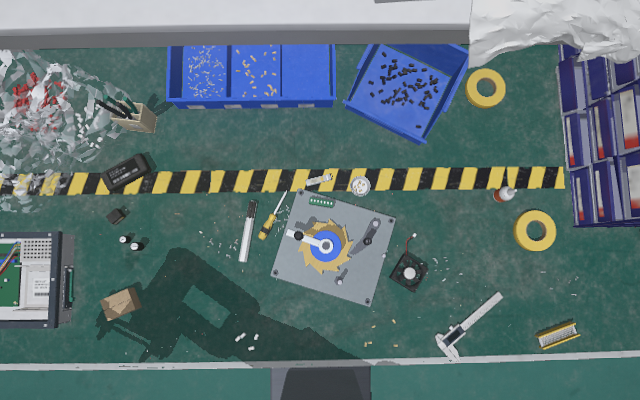

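Run:
```python
import cv2
a=cv2.imread("pics/top0.png")[180:315,255:415]; cv2.imwrite("pics/topc.png",cv2.resize(a,None,fx=4.4,fy=4.4,interpolation=cv2.INTER_CUBIC))
a=cv2.imread("pics/side0.png")[160:275,295:445]; cv2.imwrite("pics/sidec.png",cv2.resize(a,None,fx=5,fy=5,interpolation=cv2.INTER_CUBIC))
```

```text
(no output)
```

View pics/topc.png

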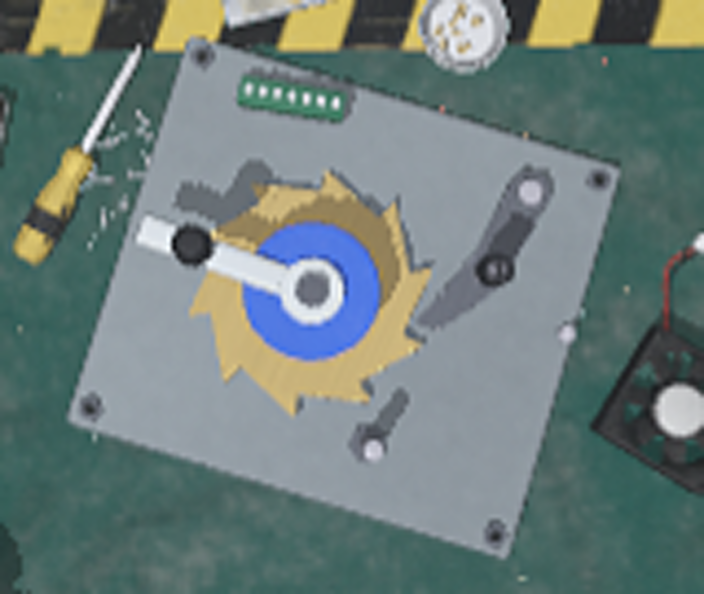

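View pics/sidec.png

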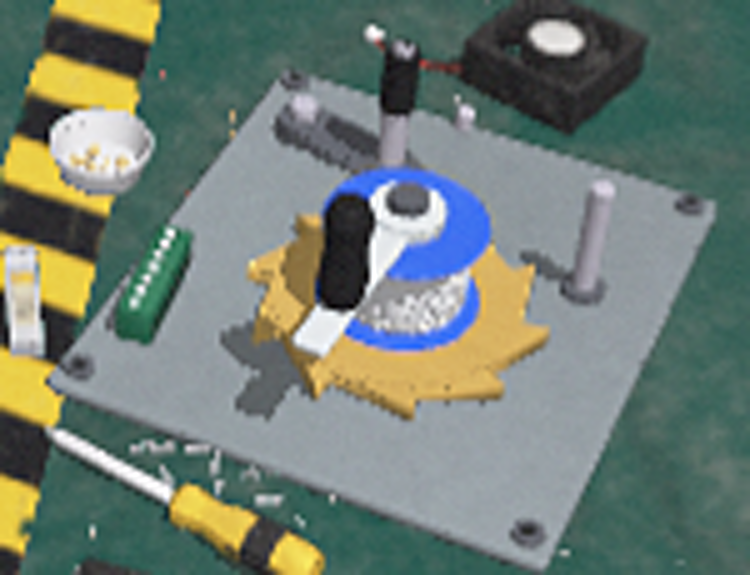

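```bash
cat > h.py <<'E'
from cell import robot
import cv2,numpy as np
np.set_printoptions(precision=4,suppress=True)
def ray(n,uv):
    m=robot.camera_model(n);K=np.array([[m['fx'],0,m['cx']],[0,m['fy'],m['cy']],[0,0,1]])
    p=cv2.undistortPoints(np.array([[uv]],float),K,np.array(m['dist_coeffs']))[0,0]
    return m['T'][:3,3],m['T'][:3,:3]@np.array([p[0],p[1],1])
def onz(n,uv,z):
    o,d=ray(n,uv);return (o+d*(z-o[2])/d[2])
def fit(P,W):
    pc=P.mean(0);wc=W.mean(0);H=(P-pc).T@(W-wc);a=np.arctan2(H[0,1]-H[1,0],H[0,0]+H[1,1])
    R=np.array([[np.cos(a),-np.sin(a)],[np.sin(a),np.cos(a)]]);return R,wc-R@pc,a
E
python3 - <<'E'
from h import *
t=lambda u,v:((u+.5)/4.4+255-.5,(v+.5)/4.4+180-.5)
s=lambda u,v:((u+.5)/5+295-.5,(v+.5)/5+160-.5)
P=[(.105,.095),(.105,-.130),(-.095,.095),(-.095,-.130),(-.061,-.048)]
W=[onz("top",t(*q),.008)[:2] for q in[(193,37),(620,165),(68,422),(507,557)]]+[onz("top",t(374,449),.062)[:2]]
W2=[onz("side",s(*q),.008)[:2] for q in[(282,70),(715,205),(50,383),(545,570)]]+[onz("side",s(602,188),.062)[:2]]
for w in(W,W2):
    w=np.array(w);R,c,a=fit(np.array(P),w);print(c,np.degrees(a));print((w-(np.array(P)@R.T+c))*1e3)
    R_=R;
    if w is not None:
        print("pivot",R@[.078,-.088]+c)
R,c,a=fit(np.array(P),(np.array(W)+np.array(W2))/2);print("mean",c,np.degrees(a))
def rep(name,w):
    l=R.T@(w[:2]-c);print(name,w,"local",l*1e3,np.degrees(np.arctan2(l[1],l[0])),np.hypot(*l)*1e3)
rep("knob top",onz("top",t(191,243),.108));rep("knob side",onz("side",s(349,208),.106))
rep("post",onz("top",t(495,269),.075));rep("post side",onz("side",s(402,48),.075))
rep("pin",onz("top",t(374,449),.062))
E
```

```text
[ 0.5344 -0.0098] -17.947812684017862
[[-2.121  -1.9807]
 [ 0.3163  1.6891]
 [ 0.3091 -1.1267]
 [ 1.3949  1.3989]
 [ 0.1008  0.0194]]
pivot [ 0.5814 -0.1175]
[ 0.5378 -0.0421] -105.14367998312589
[[ -9.9416   5.2262]
 [ 19.028    8.1042]
 [  4.1623  24.7974]
 [ 34.6887  27.8821]
 [-47.9374 -66.0099]]
pivot [ 0.4324 -0.0944]
mean [ 0.5427 -0.0242] -60.128735089924305
knob top [0.5551 0.0441 0.108 ] local [-53.1444  44.7524] 139.89959123084836 69.47736221665791
knob side [0.5536 0.0449 0.106 ] local [-54.5462  43.8999] 141.17217965402196 70.01778380166007
post [ 0.5425 -0.0928  0.075 ] local [ 59.3232 -34.3867] -30.098745637731867 68.5688482339399
post side [ 0.5409 -0.0959  0.075 ] local [ 61.2307 -37.3352] -31.372597313797403 71.71549514643121
pin [ 0.4616 -0.0366  0.062 ] local [-29.6355 -76.5204] -111.17079263665386 82.05874449896379
```

Run:
```python
from h import *
t=lambda u,v:((u+.5)/4.4+255-.5,(v+.5)/4.4+180-.5)
s=lambda u,v:((u+.5)/5+295-.5,(v+.5)/5+160-.5)
P=np.array([(.105,.095),(.105,-.130),(-.095,.095),(-.095,-.130),(-.061,-.048)])
W=np.array([onz("top",t(*q),.008)[:2] for q in[(193,37),(620,165),(68,422),(507,557)]]+[onz("top",t(374,449),.062)[:2]])
W2=np.array([onz("side",s(*q),.008)[:2] for q in[(50,383),(282,70),(545,570),(715,205)]]+[onz("side",s(602,188),.062)[:2]])
for w in(W,W2):
    R,c,a=fit(P,w);print(c,np.degrees(a));print((w-(P@R.T+c))*1e3)
R,c,a=fit(P,(W+W2)/2);print("mean",c,np.degrees(a),a);np.savez("w.npz",R=R,c=c,a=a)
def rep(name,w):
    l=R.T@(w[:2]-c);print(name,w,"local",l*1e3,np.degrees(np.arctan2(l[1],l[0])),np.hypot(*l)*1e3)
k=[onz("top",t(191,243),.108),onz("side",s(349,208),.106)];rep("knob top",k[0]);rep("knob side",k[1])
p=[onz("top",t(495,269),.075),onz("side",s(402,48),.075)];rep("post",p[0]);rep("post side",p[1])
piv=R@[.078,-.088]+c;print("pivot",piv)
v=np.mean(p,0)[:2]-piv;b=np.arctan2(v[1],v[0]);print("post dist",np.hypot(*v),np.degrees(b))
for d in(0,.25,.35,.45,.55,.65):print(d,piv+.045*np.array([np.cos(b+d),np.sin(b+d)]))
v=np.mean(k,0)[:2]-c;b=np.arctan2(v[1],v[0]);print("knob",np.hypot(*v),"wheel",b-a-np.radians(95))
for w in np.arange(0,2.01,.25):
  b=a+np.radians(95)+w;print(w,c+.058*np.array([np.cos(b),np.sin(b)]))
```

```text
[ 0.5344 -0.0098] -17.947812684017862
[[-2.121  -1.9807]
 [ 0.3163  1.6891]
 [ 0.3091 -1.1267]
 [ 1.3949  1.3989]
 [ 0.1008  0.0194]]
[ 0.5321 -0.0081] -17.761096331764655
[[-2.6639 -0.8155]
 [-0.3799  0.8342]
 [ 1.1433  0.0385]
 [ 1.8705  1.4816]
 [ 0.03   -1.5387]]
mean [ 0.5332 -0.0089] -17.854377475717218 -0.3116176728451794
knob top [0.5551 0.0441 0.108 ] local [ 4.5236 57.2094] 85.47900426406758 57.38796209485016
knob side [0.5536 0.0449 0.106 ] local [ 2.9129 57.5216] 87.10103395338683 57.595291191107954
post [ 0.5425 -0.0928  0.075 ] local [ 34.5066 -77.003 ] -65.86191829404694 84.3810991123221
post side [ 0.5409 -0.0959  0.075 ] local [ 33.9346 -80.4678] -67.13405541478991 87.33057418897036
pivot [ 0.5805 -0.1166]
post dist 0.04474896597369617 150.1970178434079
0 [ 0.5415 -0.0942]
0.25 [ 0.5371 -0.1046]
0.35 [ 0.5362 -0.109 ]
0.45 [ 0.5356 -0.1134]
0.55 [ 0.5355 -0.1179]
0.65 [ 0.5359 -0.1224]
knob 0.057485867229217724 wheel -0.151992319627126
0.0 [0.5461 0.0476]
0.25 [0.5318 0.0491]
0.5 [0.5175 0.0469]
0.75 [0.5041 0.0412]
1.0 [0.4926 0.0325]
1.25 [0.4836 0.0212]
1.5 [0.4777 0.0079]
1.75 [ 0.4753 -0.0063]
2.0 [ 0.4765 -0.0207]
```

```bash
python3 -m inch '[[0,0,9,4,-8,0,5],[0,0,18,8,-16,0,5],[0,0,27,12,-24,0,5],[0,0,27,15,-30,0,5],[0,0,27,18,-36,0,5],[0,0,27,21,-42,-2,5],[0,0,27,24,-48,-4,5],[0,0,27,27,-53,-6,5]]' 10; python3 -c "
from h import *
print(robot.sense())"
```

```text
time: 1.1
tool_pos: [0.4711, 0.0477, 0.1873]
ee_rot: [[1.0, 0.001, -0.003], [0.003, 0.0, 1.0], [0.001, -1.0, 0.0]]
force: [-0.1, 0.9, 0.9]
finger_gap: 0.532
{'time': 1.1, 'qpos': array([-0.0191, -0.0754,  1.6037,  0.0004,  1.6124, -1.593 ]), 'joint_velocities': array([-0.9444,  0.4115, -0.1228,  0.0071, -0.2827, -0.9397]), 'effort': array([  2.8143, -29.3978, -29.073 ,  -0.2032,   0.5571,   0.7622]), 'tool_pos': array([0.4711, 0.0477, 0.1873]), 'ee_rot': array([[ 1.    ,  0.0008, -0.0031],
       [ 0.0031,  0.0004,  1.    ],
       [ 0.0008, -1.    ,  0.0004]]), 'force': array([-0.0697,  0.93  ,  0.8985]), 'wrist_torque': array([ 0.1331, -0.0046, -0.0147]), 'finger_gap': 0.5319405159421439}
```

```bash
python3 -m inch '[[0,0,0,3,-6,-2,5],[0,0,0,6,-12,-4,5],[0,0,0,6,-12,-4,5],[0,0,0,6,-12,-4,5]]'
```

```text
time: 1.6
tool_pos: [0.5301, -0.0705, 0.1467]
ee_rot: [[1.0, -0.002, -0.002], [0.002, 0.001, 1.0], [-0.002, -1.0, 0.001]]
force: [0.3, 0.3, 0.1]
finger_gap: 0.531
```

```bash
python3 -m inch '[[0,0,0,1.1,-2.4,-2.6,5],[0,0,0,1.1,-2.4,-2.6,5],[0,0,0,1.1,-2.4,-2.6,5]]'
python3 - <<'E'
from h import *
a=robot.grab_frame("top")[180:315,255:415]; b=robot.grab_frame("side")[100:260,280:460]
cv2.imwrite("pics/a1.png",np.hstack([cv2.resize(a,(400,338)),cv2.resize(b,(380,338))]))
E
```

```text
time: 1.98
tool_pos: [0.5415, -0.0926, 0.1227]
ee_rot: [[1.0, 0.001, -0.005], [0.005, 0.001, 1.0], [0.001, -1.0, 0.001]]
force: [-0.1, -0.3, 0.7]
finger_gap: 0.533
```

View pics/a1.png

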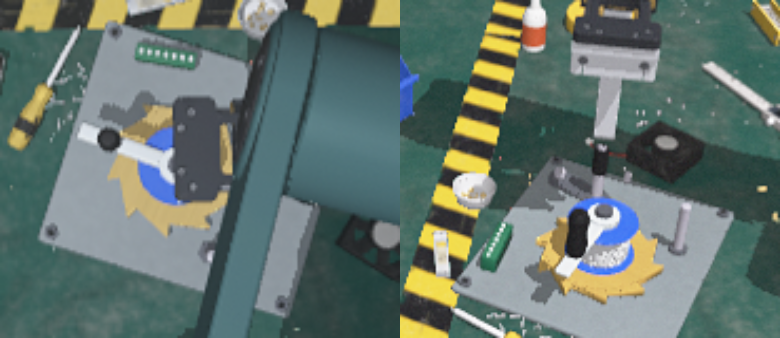

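Side view: the fingers (about 608,110) hang over the black grip (600,155), and the top view shows the knob (108,138) well away. Going down.

```bash
python3 -m inch '[[0,0,0,0,-0.1,-3,5],[0,0,0,0,-0.1,-5.7,5],[0,0,0,0,-0.1,-5.7,5],[0,0,0,0,-0.1,-5.7,5]]'
python3 - <<'E'
from h import *
b=robot.grab_frame("side")[100:260,280:460]
cv2.imwrite("pics/a2.png",cv2.resize(b,(675,600)))
E
```

```text
time: 2.58
tool_pos: [0.5424, -0.0951, 0.0663]
ee_rot: [[1.0, 0.002, -0.004], [0.004, -0.0, 1.0], [0.002, -1.0, -0.001]]
force: [-0.6, -0.7, -0.0]
finger_gap: 0.532
```

View pics/a2.png

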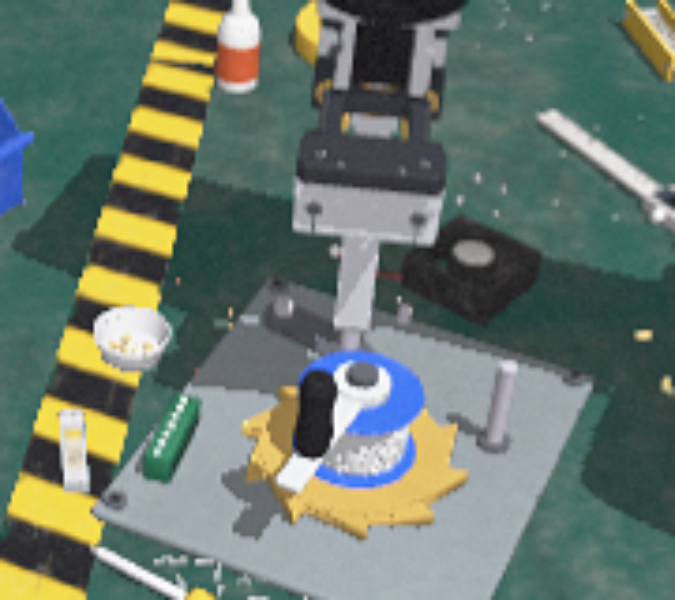

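The near finger (355,285) covers the grip, and the post shows below it (352,340), so it straddles the post. Closing.

```bash
python3 -m inch '[[0,0,0,0,0,0,1],[0,0,0,0,0,0,1],[0,0,0,0,0,0,1],[0,0,0,0,0,0,1]]' 10
```

```text
time: 3.12
tool_pos: [0.5416, -0.0954, 0.0647]
ee_rot: [[1.0, 0.0, -0.003], [0.003, -0.0, 1.0], [0.0, -1.0, -0.0]]
force: [0.3, -0.1, 0.9]
finger_gap: 0.158
```

Gripped (14.9 mm). Swing the pawl out by about 0.5 rad.

```bash
python3 -m inch '[[0,0,0,-0.25,-0.5,0,1],[0,0,0,-0.42,-1,0,1],[0,0,0,-0.53,-1.5,0,1],[0,0,0,-0.6,-1.9,0,1],[0,0,0,-0.6,-2.2,0,1],[0,0,0,-0.6,-2.2,0,1],[0,0,0,-0.6,-2.2,0,1]]'
```

```text
time: 4.0
tool_pos: [0.5344, -0.1174, 0.0645]
ee_rot: [[1.0, -0.003, -0.003], [0.003, 0.0, 1.0], [-0.003, -1.0, 0.0]]
force: [-4.0, 2.0, 4.2]
finger_gap: 0.154
```

```bash
python3 -m inch '[[0,0,0,0,0,0,3.5],[0,0,0,0,0,0,3.5],[0,0,0,0,0,0,3.5],[0,0,0,0,0,4,3.5],[0,0,0,0,0,7,3.5],[0,0,0,0,2,8,4],[0,0,0,0,6,8,4],[0,0,0,0,6,8,4]]'
```

```text
time: 5.0
tool_pos: [0.5349, -0.0542, 0.1436]
ee_rot: [[1.0, -0.001, -0.007], [0.007, 0.001, 1.0], [-0.001, -1.0, 0.001]]
force: [-0.2, -0.0, -0.2]
finger_gap: 0.427
```

```bash
python3 -m inch '[[0,0,0,0.7,5,1,5],[0,0,0,2,9.8,1,5],[0,0,0,2,9.8,1,5],[0,0,0,2,9.8,1,5]]'
python3 - <<'E'
from h import *
b=robot.grab_frame("side")[100:260,280:460]
cv2.imwrite("pics/a3.png",cv2.resize(b,(675,600)))
a=robot.grab_frame("top");cv2.imwrite("pics/a3t.png",cv2.resize(a[180:315,255:415],None,fx=4.4,fy=4.4))
E
```

```text
time: 5.5
tool_pos: [0.555, 0.0404, 0.1535]
ee_rot: [[1.0, -0.002, -0.004], [0.004, -0.001, 1.0], [-0.002, -1.0, -0.001]]
force: [0.1, -0.3, 1.0]
finger_gap: 0.533
```

View pics/a3.png

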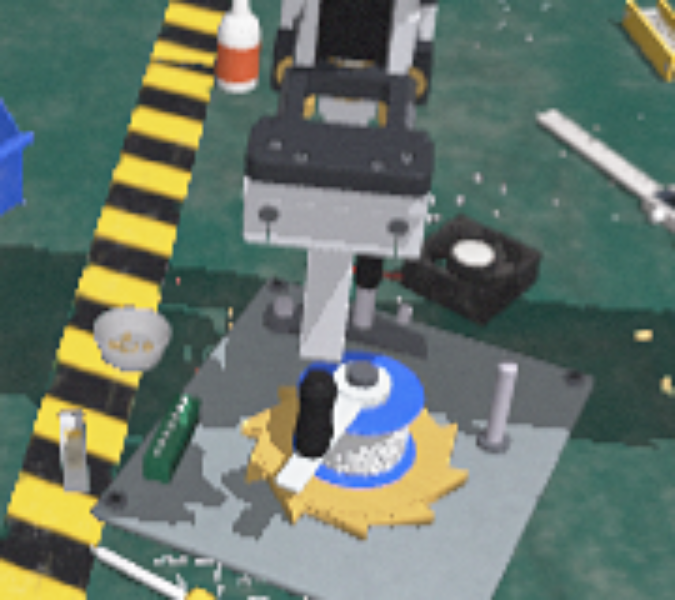

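View pics/a3t.png

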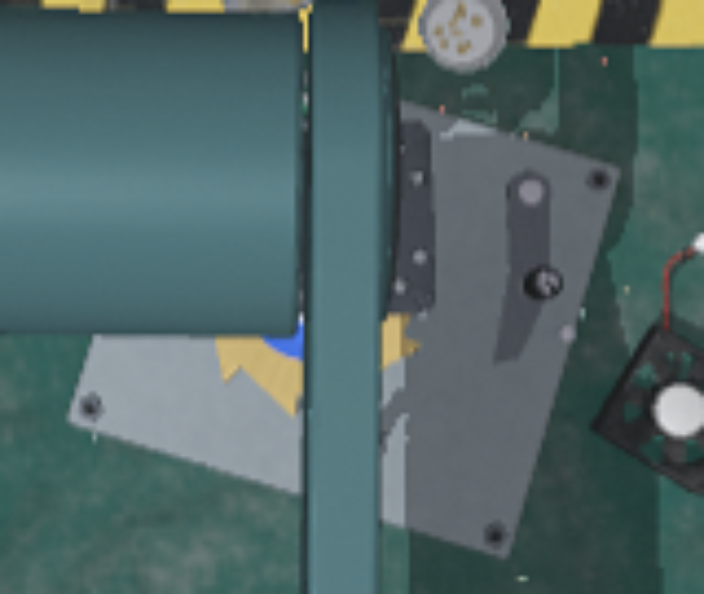

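Pawl now stands out by about 0.5 rad (post at 543,283, nose at 505,360, clear of teeth); the knob hasn't moved. Descending on the knob.

```bash
python3 -m inch '[[0,0,0,-0.1,0.3,-3,5],[0,0,0,-0.1,0.3,-6.1,5],[0,0,0,-0.1,0.3,-6.1,5],[0,0,0,-0.1,0.3,-6.1,5]]'
python3 - <<'E'
from h import *
b=robot.grab_frame("side")[100:260,280:460]
cv2.imwrite("pics/a4.png",cv2.resize(b,(675,600)))
E
```

```text
time: 6.1
tool_pos: [0.5551, 0.0429, 0.0947]
ee_rot: [[1.0, 0.001, -0.002], [0.002, -0.0, 1.0], [0.001, -1.0, -0.0]]
force: [0.6, -0.4, 0.1]
finger_gap: 0.533
```

View pics/a4.png

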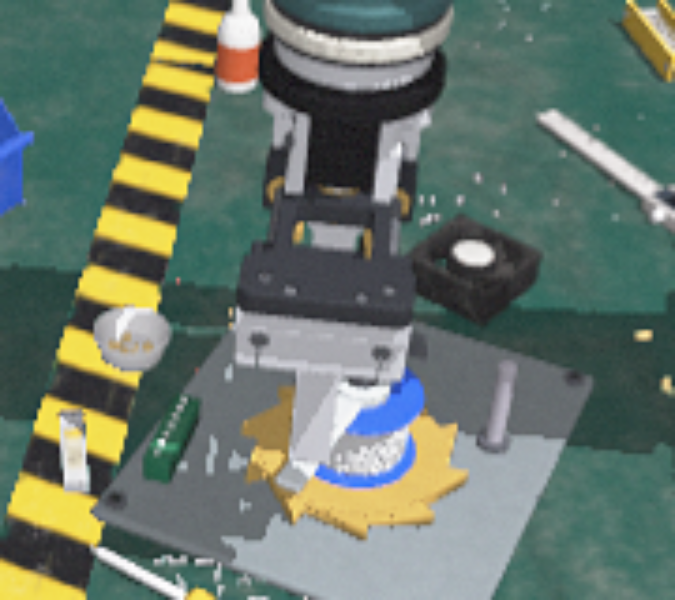

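The near finger (315,410) hides the knob, which means it straddles. Closing.

```bash
python3 -m inch '[[0,0,0,0,0,0,1],[0,0,0,0,0,0,1],[0,0,0,0,0,0,1],[0,0,0,0,0,0,1]]' 12
python3 - <<'E'
from h import *
d=np.load("w.npz");c=d['c'];a=float(d['a']);p=robot.sense()['tool_pos'][:2]
w0=np.arctan2(*(p-c)[::-1])-a-np.radians(95);r=np.hypot(*(p-c));print(p,w0,r)
for w in np.arange(w0,2.05,.12):
  b=a+np.radians(95)+w;print(round(w,2),(c+.058*np.array([np.cos(b),np.sin(b)])-p)*100)
E
```

```text
time: 6.65
tool_pos: [0.5546, 0.0436, 0.0938]
ee_rot: [[1.0, 0.0, -0.004], [0.004, -0.0, 1.0], [0.0, -1.0, -0.0]]
force: [-1.4, -0.3, 0.9]
finger_gap: 0.179
[0.5546 0.0436] -0.16183029371678836 0.05673589577761961
-0.16 [0.0476 0.1171]
-0.04 [-0.6113  0.34  ]
0.08 [-1.2921  0.4824]
0.2 [-1.9851  0.5423]
0.32 [-2.6803  0.5187]
0.44 [-3.3677  0.4122]
0.56 [-4.0374  0.2241]
0.68 [-4.6797 -0.0428]
0.8 [-5.2855 -0.3847]
0.92 [-5.8459 -0.7967]
1.04 [-6.3531 -1.2727]
1.16 [-6.7996 -1.8061]
1.28 [-7.179  -2.3891]
1.4 [-7.4859 -3.0133]
1.52 [-7.7159 -3.6697]
1.64 [-7.8657 -4.349 ]
1.76 [-7.933  -5.0413]
1.88 [-7.917  -5.7367]
2.0 [-7.8179 -6.4252]
```

```bash
python3 -m inch '[[0,0,0,-0.6,0.3,0,1],[0,0,0,-1.3,0.45,0,1],[0,0,0,-2,0.5,0,1],[0,0,0,-2.7,0.5,0,1],[0,0,0,-3.4,0.4,0,1],[0,0,0,-4,0.2,0,1],[0,0,0,-4,0.2,0,1],[0,0,0,-4,0.2,0,1]]'
python3 - <<'E'
from h import *
d=np.load("w.npz");c=d['c'];a=float(d['a']);p=robot.sense()['tool_pos'][:2]
w0=np.arctan2(*(p-c)[::-1])-a-np.radians(95);r=np.hypot(*(p-c));print(p,w0,r)
for w in np.arange(w0,2.05,.12):
  b=a+np.radians(95)+w;print(round(w,2),(c+.058*np.array([np.cos(b),np.sin(b)])-p)*100)
E
```

```text
time: 7.65
tool_pos: [0.5143, 0.0443, 0.0938]
ee_rot: [[1.0, 0.001, -0.003], [0.003, -0.003, 1.0], [0.001, -1.0, -0.003]]
force: [1.3, -5.6, 0.4]
finger_gap: 0.178
[0.5143 0.0443] 0.5658764755519383 0.05650952969214079
0.57 [-0.0499  0.1404]
0.69 [-0.6902 -0.1314]
0.81 [-1.2933 -0.478 ]
0.93 [-1.8506 -0.8942]
1.05 [-2.354  -1.3742]
1.17 [-2.7964 -1.911 ]
1.29 [-3.1713 -2.4968]
1.41 [-3.4734 -3.1234]
1.53 [-3.6984 -3.7816]
1.65 [-3.8429 -4.462 ]
1.77 [-3.9049 -5.1548]
1.89 [-3.8835 -5.8501]
2.01 [-3.7791 -6.5378]
```

```bash
python3 -m inch '[[0,0,0,-0.65,-0.3,0,1],[0,0,0,-1.25,-0.6,0,1],[0,0,0,-1.8,-1.05,0,1],[0,0,0,-2.3,-1.5,0,1],[0,0,0,-2.75,-2.05,0,1],[0,0,0,-3.15,-2.65,0,1],[0,0,0,-3.15,-2.65,0,1],[0,0,0,-3.15,-2.65,0,1]]'
python3 - <<'E'
from h import *
d=np.load("w.npz");c=d['c'];a=float(d['a']);p=robot.sense()['tool_pos'][:2]
w0=np.arctan2(*(p-c)[::-1])-a-np.radians(95);r=np.hypot(*(p-c));print(p,w0,r)
for w in np.arange(w0,2.05,.12):
  b=a+np.radians(95)+w;print(round(w,2),(c+.058*np.array([np.cos(b),np.sin(b)])-p)*100)
E
```

```text
time: 8.65
tool_pos: [0.4835, 0.0188, 0.0938]
ee_rot: [[1.0, 0.002, -0.003], [0.003, -0.001, 1.0], [0.002, -1.0, -0.001]]
force: [3.8, -2.9, -2.1]
finger_gap: 0.176
[0.4835 0.0188] 1.2869938857753354 0.056885831935862656
1.29 [-0.0973  0.0542]
1.41 [-0.3987 -0.5727]
1.53 [-0.6229 -1.2311]
1.65 [-0.7667 -1.9117]
1.77 [-0.8279 -2.6046]
1.89 [-0.8058 -3.2998]
2.01 [-0.7005 -3.9874]
```

```bash
python3 -m inch '[[0,0,0,-0.3,-0.6,0,1],[0,0,0,-0.5,-1.25,0,1],[0,0,0,-0.6,-1.9,0,1],[0,0,0,-0.65,-2.55,0,1],[0,0,0,-0.65,-3.1,0,1],[0,0,0,-0.6,-3.7,0,1],[0,0,0,-0.6,-3.7,0,1],[0,0,0,-0.6,-3.7,0,1]]'
python3 - <<'E'
from h import *
d=np.load("w.npz");c=d['c'];a=float(d['a']);p=robot.sense()['tool_pos'][:2]
w0=np.arctan2(*(p-c)[::-1])-a-np.radians(95);r=np.hypot(*(p-c));print(p,w0,r)
b=robot.grab_frame("side")[100:260,280:460]
cv2.imwrite("pics/a5.png",cv2.resize(b,(675,600)))
E
```

```text
time: 9.65
tool_pos: [0.4765, -0.0185, 0.0937]
ee_rot: [[1.0, -0.001, -0.003], [0.003, -0.001, 1.0], [-0.001, -1.0, -0.001]]
force: [-2.1, -0.4, 4.8]
finger_gap: 0.18
[ 0.4765 -0.0185] -4.3214043500165715 0.057527238520704904
```

View pics/a5.png

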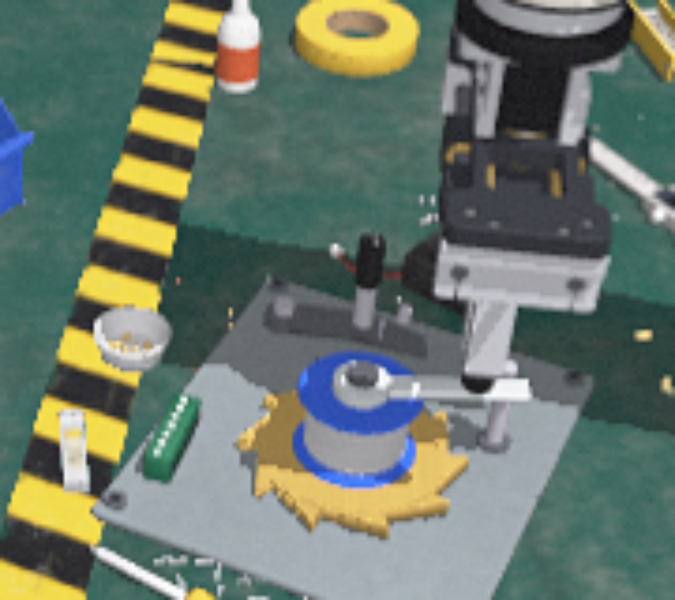

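The crank arm (to 528,390) lies at the pin (498,400); the tool position gives wheel ≈ 1.96. A small extra nudge, to feel for the stop.

```bash
python3 -m inch '[[0,0,0,0.05,-0.25,0,1],[0,0,0,0.05,-0.5,0,1],[0,0,0,0.05,-0.5,0,1]]'
```

```text
time: 10.07
tool_pos: [0.4771, -0.0221, 0.0937]
ee_rot: [[1.0, -0.001, -0.004], [0.004, 0.001, 1.0], [-0.001, -1.0, 0.001]]
force: [-3.4, 1.0, 5.3]
finger_gap: 0.174
```

```bash
python3 -m inch '[[0,0,0,0,0,0,4],[0,0,0,0,0,0,4],[0,0,0,0,0,0,4],[0,0,0,0,0,3,4],[0,0,0,0,0,6,4],[0,0,0,-3,5,9,4],[0,0,0,-6,11,11,4],[0,0,0,-9,16,11,4]]'; python3 -m inch '[[0,0,0,-2,5,0,4],[0,0,0,-4,10,0,4],[0,0,0,-4,14,0,4],[0,0,0,-4,14,0,4],[0,0,0,-4,14,0,4]]'
python3 - <<'E'
from h import *
t=robot.grab_frame("top");a=t[180:315,255:415]; b=robot.grab_frame("side")[160:275,295:445]
cv2.imwrite("pics/a6.png",cv2.resize(a,None,fx=4.4,fy=4.4,interpolation=cv2.INTER_CUBIC));cv2.imwrite("pics/a6s.png",cv2.resize(b,None,fx=5,fy=5))
E
```

```text
time: 11.08
tool_pos: [0.3907, 0.1335, 0.2051]
ee_rot: [[1.0, 0.004, -0.002], [0.002, 0.001, 1.0], [0.004, -1.0, 0.001]]
force: [0.7, 1.8, 0.7]
finger_gap: 0.425
time: 11.7
tool_pos: [0.3505, 0.2716, 0.203]
ee_rot: [[1.0, -0.0, -0.003], [0.003, -0.001, 1.0], [-0.0, -1.0, -0.001]]
force: [-0.4, 0.1, 0.0]
finger_gap: 0.428
```

View pics/a6.png

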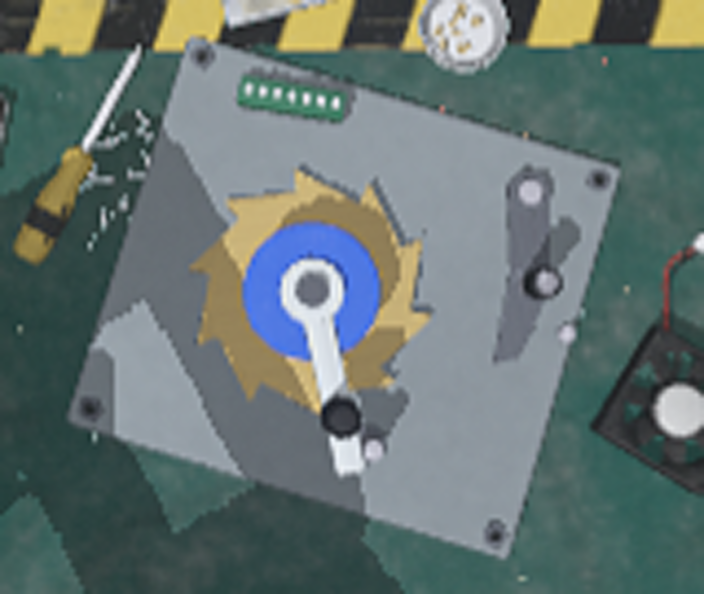

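View pics/a6s.png

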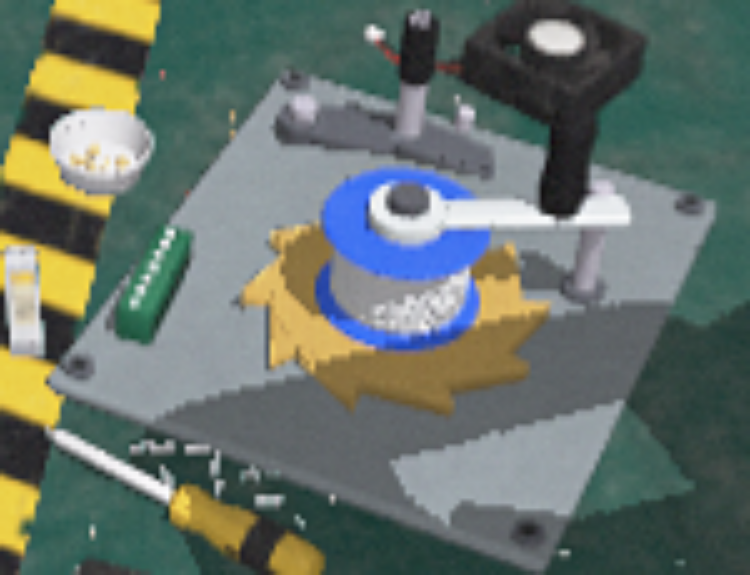

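Top view: the arm lies against the pin (knob 341,415; pin 374,449), and the pawl is clear of the teeth (post 543,283; nose 505,360). One numeric check, then I hand it in.

Run:
```python
from h import *
t=lambda u,v:((u+.5)/4.4+255-.5,(v+.5)/4.4+180-.5)
d=np.load("w.npz");c=d['c'];R=d['R'];a=float(d['a'])
v=onz("top",t(341,414),.108)[:2]-c;print("wheel",(np.arctan2(v[1],v[0])-a-np.radians(95))%(2*np.pi))
piv=R@[.078,-.088]+c
f=lambda q:np.arctan2(*(onz("top",t(*q),.075)[:2]-piv)[::-1])%(2*np.pi)
print("pawl change",f((543,282))-f((495,269)))
robot.job_done()
```

```text
wheel 2.00316243358837
pawl change 0.5134044076817381
the job is handed in; nothing more can be done
```

The winder is back at its loading position, and I handed the job in at about 12 s of the 43 s allowed. I gripped the pawl post and swung the pawl out. Then I gripped the knob, turned the crank anticlockwise to the stop pin, let go and moved the arm clear.

Last checks from the top picture:
- **Wheel:** about 2.00 rad (needs above 1.83), with the crank arm lying against the stop pin in both views.
- **Pawl:** swung out by about 0.51 rad (needs above 0.25), with its nose clear of the teeth.
- **Robot:** touching nothing. The highest force I read was about 7 N, but I only read it at the end of each move.

No check failed. The only disagreement was small: the plate position from the two cameras differed by 2–3 mm. The nudge onto the stop showed no clear rise in force, so contact with the pin rests on the pictures and the measured angle.

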